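Shut the shaker's plate clamp, pin it and hold it down

ROBOT

A 6-joint arm with a two-finger parallel gripper is mounted at the origin on the work surface. World frame = base frame: x ahead of the robot, y to its left, z up, the work surface at z = 0. Lengths are in m, angles in rad, forces in N, time in s.
With the tool pointing down it reaches from about 0.375 to 0.975 m from the base axis. Payload 3.8 kg.
Tool frame: the origin (TCP) lies between the finger pads; the fingertips stand 17 mm ahead of it and the grasp point (between the pads) lies 2 mm behind it; y points along the fingers, z is the direction in which the jaws open and shut, and the axes are right-handed (so a half turn about y gives the same grasp; the last joint's range is limited). The gripper opens to 85 mm and grips with 20 to 120 N. Pads are 22 mm wide; open, the fingers measure 114 mm over their backs; the gripper's body (76 mm by 85 mm) begins 54 mm behind the grasp point. The pads swing forward as they close: fully open they stand 13 mm farther back than shut.
Start: joints at [1.098, 0.264, 1.604, -0, 1.274, -0.037], TCP at [0.285, 0.612, 0.248] pointing down, gripper open.
Joint ranges: [-2.63, 2.63], [-0.94, 2.18], [0.31, 2.57], [-1.31, 4.45], [0, 2.66], [-2.55, 2.55]. Speed limits (rad/s): [2.57, 2.57, 3.14, 3.14, 3.14, 3.14].

INTERFACE

Orientations are given as a rotation vector (axis times angle).
In Python, from workcell import bot, eyes, nets gives the robot as it stands. The module is installed in compiled form; this text tells all that it offers.
- The arm moves only by the tool jog_arm, never from a script. Its arguments are lists of equal length, an entry for each row: "turn": the turn, a rotation vector about the tool's x, y, z in rad, a list of three; "slide": the shift along the tool's x, y, z in mm, a list of three; "grip": the opening in per cent of the stroke, from 0 (shut) to 100 (fully open). A call has 1 to 5 rows; each row shifts and turns the commanded pose from where the row before left it, along the tool's axes as they then stand; what a row does not reach is not made up. A row lasts 1/10 s, in which the tool goes at most 50 mm and 8.59 degrees, less where a joint would pass 70% of its speed; a pose out of reach is approached as far as the arm can. A call with a gripper value outside its range is refused whole. The fingers move at their own pace and stop on an object; "newtons" is the grip in N (left out, the last holds). Time passes only in rows, so rows that do not move let the fingers close. It gives the time, the measured TCP pose, the force and the opening at its end, in the units of the state.
- bot.read_state(): the state, without advancing time (a new reading comes with each control period).
- eyes.read_camera(name): name is "scene" or "top" or "wrist"; returns a dict with "img" (384x512x3 uint8, red, green, blue), "depth" (384x512 float32, m along the optical axis (not along the pixel's ray), 0 where there is no reading), "intrinsics" (3x3 intrinsics, pixels), "distortion" ([k1, k2, p1, p2, k3] as OpenCV has them; the pictures are not rectified), "position" and "rotation" of the camera in the world. Camera axes: x right, y down, z forward; pixel columns grow to the right and rows downward; lengths in m; the calibration is good to about 2 mm. A picture is of the moment at which its call begins.
- bot.finish_job(): hands the job in, once; it reports no verdict.
Trained networks look in a picture, given as the dict that the camera call returned (one of the last four; its "shot" number tells which), for a name from the list of things; names that differ only in an ending like _2 or _b are one class to them, and where a whole thing is asked for, a point or a joint stands for the part that bears it (a point fixed in the world has none). Each returns a list of dicts, best first, with "conf" (0 to 1); they miss things now and then, are a little off and sometimes report something else, mostly with a low value. They report only what shows in the picture. A call takes as long as a camera call. They do not tell look-alikes from the thing itself.
- nets.search_frame(thing, picture): "xyz" ([x, y, z] in m, in the coordinates of the camera as it stood for that picture, good to about 4 mm: the middle of the surface that is visible of it).
The state is a dict: "time": time; "q": joint angles; "joint_vel": joint speeds; "joint_torque": joint torques, N m; "tool_pos": TCP position; "tcp_rot": TCP orientation; "wrist_force": force on the tool from outside, world axes, zero at the start; "torque": the same for the moment, N m; "width": opening from 0.0 (shut) to 1.0 (fully open).
Only numpy, scipy, OpenCV 4.12 (cv2) and the standard library are available. Lean on these libraries where they do the work, as an engineer would, in place of code of your own. Each camera call takes 0.05 s, during which the arm holds its last target.

TASK

On the shaker table, swing the open lid of the plate clamp down onto the deep-well plate, then take the orange-knobbed guide pin from the tube rack and push it down through the hole in the lid's tongue into the hole of the post beneath. The sprung nest pushes the lid back up, so press the pin down until the lid is fully shut on the post, and finish like that: still holding the pin and bearing down on it, the lid pressed shut, so that I can do up the two swing bolts. Leave the tubes, the flask and the bottle where they are.

Things in the scene. Friction and masses are not known exactly. Their poses are not given: they have to be found in the camera images.
- clamp: Plate clamp fixed to the table, dark grey base 180 x 170 x 10 mm. Origin: on the table, under the plate's middle; z up, -x its front, +x its hinge side (it has a yaw). A steel post (32 x 40 mm, top 65 mm above the table) stands at x = -75 mm, y = 0; the lid's hinge axis runs along y at x = +70 mm, 69 mm up. Swing bolts lie folded out on both sides (to y = +-131 mm, below 22 mm high).
- socket (a point): Centre of the mouth of the post's hole, at the post's top face (65 mm above the table; clamp frame x = -75 mm, y = 0). The hole is round, vertical, 12.5 mm in diameter with a 2 mm chamfer, 55 mm deep.
- lid (a joint): Lid angle, rad: 0 fully shut (level, tongue on the post, firm stop), positive = front edge swung up; starts at 0.6 to 1.1. Stiff hinge (0.32 N m): it stays where left; 2 to 5 N on its upper face near the front swings it down. At about 0.06 its black pad meets the plate, which sits on springs: let go, it stays at 0.05 to 0.06 (tongue about 8 mm over the post); 8 to 12 N on the tongue shut it.
- lid_hinge (a point): On the lid's hinge axis, mid-length (clamp frame x = +70 mm, y = 0, 69 mm above the table), in the lid plate's middle plane. The lid is an aluminium plate 8 mm thick, 136 mm wide, reaching from here to 128 mm, with a tongue 40 mm wide on to 163 mm. Ribs 6 mm high run along its upper face 52 mm to either side of the middle; between them it is flat and free. Axes turn with the lid.
- lid_hole (a point): Centre of the hole in the lid's front tongue, on the tongue's upper face: 145 mm from the hinge axis, 4 mm above the lid's middle plane. It swings with the lid and lies straight over the post's hole (8 mm above its mouth) when the lid is shut. Hole 13 mm in diameter, 2 mm chamfer, tongue 8 mm thick.
- plate: White 24-well deep-well plate with a clear cover, 128 x 86 x 44 mm, loose in the clamp's sprung nest between low lips. Origin: centre of its underside, z up.
- pin: Guide pin standing upright in a hole of the rack, 60 g: steel shank 10 mm in diameter, 50 mm long with a 5 mm conical nose; above it a steel collar 26 mm in diameter, 4 mm thick, resting on the rack's top; above that an orange round knob 20 mm in diameter, 36 mm tall (54 to 90 mm above the nose end). Origin at the nose end, on the axis; z up towards the knob.
- pin_tip (a point): The nose end of the pin, on its axis.
- pin_grip (a point): On the pin's axis, 75 mm above the nose end: a little above the middle of the orange knob, a good place to grip.
- rack: Blue tube rack, a heavy block 150 x 50 x 60 mm fixed to the table. Origin: centre of its underside; its long side is its x. Three holes of 16.5 mm at x = -50, 0 and +50 mm on its centre line; the pin and two tubes stand in them in any order, so grip the pin across the rack (fingers on its +y and -y sides).
- tube_a: White-capped tube in the rack; cap 19 mm in diameter and 12 mm high on the rack's top. Origin at its lower end. Leave it alone.
- tube_b: Green-capped tube in the rack; cap 19 mm in diameter and 12 mm high on the rack's top. Origin at its lower end. Leave it alone.
- flask: Amber culture flask with an aluminium cap, 85 mm in diameter, 140 mm tall, on the green mat to the left. Origin: centre of its underside. Leave it alone.
- bottle: Clear bottle with a blue cap, 68 mm in diameter, 135 mm tall, on the green mat at the far side. Origin: centre of its underside. Leave it alone.
Not all that is in view belongs to the job. There is more than one size of the plate; the one meant has the size given above.

How it is judged:
On the way, in this order (a step that is already met when the one before it is completed fails the run):
1. the lid is swung down onto the plate (value of joint lid below 0.1 rad), for 0.2 s.
2. the pin is through the lid's hole and in the post's hole (value of joint lid below 0.1 rad and z of pin_tip in the frame of socket below -0.015 m and horizontal distance between pin_tip and socket below 0.005 m), for 0.1 s.
At the end, for the whole second after the job is handed in: Lid shut within 0.015 rad (about 2 mm at the tongue); pin upright through the tongue, its nose at least 36 mm down the post's hole and within 5 mm of its axis; its collar bears on the lid with over 3 N, the fingers still on the pin; the plate level in its nest (value of joint lid below 0.015 rad and z of pin_tip in the frame of socket below -0.036 m and horizontal distance between pin_tip and socket below 0.005 m and angle between pin's own z axis and vertical below 0.12 rad and contact force between pin and lid above 3 N and contact force between the fingers and pin above 2 N and linear speed of pin below 0.02 m/s and horizontal distance between plate and clamp below 0.006 m and angle between plate's own z axis and vertical below 0.06 rad); the arm keeps its last pose, push and grip.
It fails at once if a tube, the flask or the bottle was disturbed (distance of any of flask, bottle from where it was at the start of the episode above 0.03 m or distance of any of tube_a, tube_b from where it was at the start of the episode above 0.02 m or angle between any of flask, bottle's own z axis and vertical above 0.5 rad).
It also fails if it takes over 51 s, if anything falls off the work surface, if the arm or the gripper's body presses on something with over 40 N, if the wrist force passes 120 N, or if a joint passes its speed limit or range.

## Working session

There is one attempt and no reset: what is moved stays moved. The work goes in short steps, Python scripts to look and compute and a tool call to move; the robot and the scene stay as the last step left them, time stands still between calls to the robot, and variables do not carry over. Pictures are saved under pics/ and viewed, and the job is handed in when it is done.

Besides the shell and the picture viewer there is one more tool, called by a JSON object that holds its "method" and its "body", one argument or row to a line. jog_arm: Moves the arm, as the interface text tells. Its arguments: {"type":"object","properties":{"turn":{"type":"array"},"slide":{"type":"array"},"grip":{"type":"array"},"newtons":{"type":"number"}},"required":["turn","slide","grip"]}

```bash
mkdir -p pics; cat > h.py <<'E'
import numpy as np, cv2
from scipy.spatial.transform import Rotation as R
from workcell import bot, eyes, nets
def cam(n,save=None):
    p=eyes.read_camera(n)
    if save: cv2.imwrite('pics/'+save+'.png',cv2.cvtColor(p['img'],cv2.COLOR_RGB2BGR))
    return p
def rotm(p):
    r=np.array(p['rotation']); 
    return r if r.shape==(3,3) else R.from_rotvec(r).as_matrix()
def w(p,x): return rotm(p)@np.array(x)+np.array(p['position'])
def cloud(p):
    d=p['depth'];H,W=d.shape;u,v=np.meshgrid(np.arange(W),np.arange(H))
    pts=cv2.undistortPoints(np.stack([u,v],-1).reshape(-1,1,2).astype(np.float64),np.array(p['intrinsics']),np.array(p['distortion'])).reshape(H,W,2)
    c=np.dstack([pts*d[...,None],d]); 
    X=c@rotm(p).T+np.array(p['position']); X[d==0]=np.nan
    return X
E
python3 - <<'E'
from h import *
np.set_printoptions(precision=4,suppress=True)
s=bot.read_state();print(s)
for n in ['scene','top','wrist']:
    p=cam(n,n+'0'); print(n,p['position'],rotm(p).round(3).tolist(),p['distortion'],np.array(p['intrinsics']).tolist())
    np.savez('pics/'+n+'0.npz',X=cloud(p),img=p['img'])
    for t in ['pin','pin_grip','clamp','lid','lid_hole','plate','rack','tube_a','flask','bottle','socket']:
        try:
            for r in nets.search_frame(t,p): print('  ',t,round(r['conf'],2),w(p,r['xyz']).round(4))
        except Exception as e: print(t,e)
print(bot.read_state()['time'])
E
```

```text
{'time': 0.0, 'q': array([ 1.0981,  0.2648,  1.6054,  0.    ,  1.2737, -0.0369]), 'joint_vel': array([ 0.0011, -0.0003, -0.0002, -0.0012,  0.0008, -0.0002]), 'joint_torque': array([ -0.0001, -51.5124, -36.7307,  -0.0002,   0.0131,  -0.    ]), 'tool_pos': array([0.2846, 0.6113, 0.247 ]), 'tcp_rot': array([-1.5458,  0.3424, -0.3414]), 'wrist_force': array([-0.3628,  0.5412,  1.5533]), 'torque': array([-0.0308, -0.0661, -0.0042]), 'width': 0.9982531997217253}
scene [ 1.1662 -0.4506  1.1033] [[0.684, 0.563, -0.464], [0.73, -0.542, 0.417], [-0.017, -0.624, -0.781]] [-0.021  0.     0.     0.     0.   ] [[428.51807299666024, 0.0, 259.3492254638226], [0.0, 428.51807299666024, 181.4522850389155], [0.0, 0.0, 1.0]]
   clamp 0.89 [0.6194 0.0824 0.0842]
   clamp 0.36 [0.6167 0.0977 0.1246]
   lid 0.89 [0.615  0.0963 0.1302]
   lid_hole 0.83 [0.6177 0.0994 0.1254]
   plate 0.76 [0.3634 0.0706 0.0584]
   plate 0.65 [0.8216 0.2529 0.0578]
   plate 0.64 [0.604  0.0414 0.0584]
   rack 0.91 [ 0.4821 -0.288   0.062 ]
   rack 0.42 [0.4928 0.5147 0.0613]
   tube_a 0.61 [ 0.4285 -0.2999  0.0682]
   flask 0
[... 761 characters left out ...]
2 -0.2731  0.0585]
   tube_a 0.57 [0.6144 0.1032 0.1326]
   tube_a 0.55 [ 0.4716 -0.2815  0.0703]
   tube_a 0.48 [ 0.4301 -0.2927  0.071 ]
   flask 0.9 [0.4818 0.5193 0.0655]
   bottle 0.83 [ 0.7323 -0.1255  0.097 ]
   bottle 0.69 [0.5607 0.0948 0.0655]
   socket 0.79 [0.5876 0.0986 0.0788]
wrist [0.2236 0.6402 0.3745] [[0.422, 0.874, 0.24], [0.906, -0.408, -0.111], [0.001, 0.265, -0.964]] [-0.0479  0.      0.      0.      0.    ] [[272.9716600474701, 0.0, 251.66024147853503], [0.0, 272.9716600474701, 188.90696600702304], [0.0, 0.0, 1.0]]
   clamp 0.51 [0.5024 0.1524 0.0071]
   lid_hole 0.31 [0.5011 0.1538 0.0096]
   flask 0.97 [0.4511 0.5439 0.0356]
   socket 0.69 [0.499  0.1525 0.0076]
1.8
```

View pics/scene0.png

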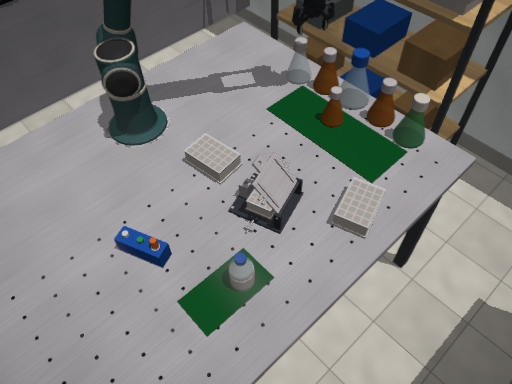

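View pics/top0.png

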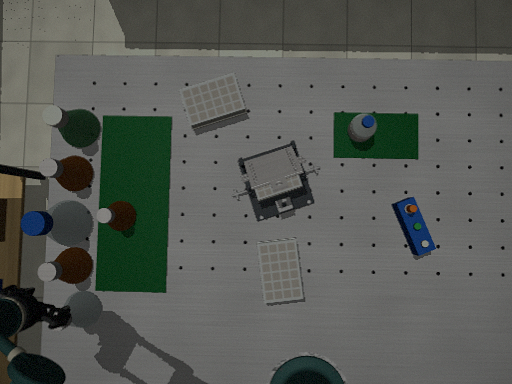

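View pics/wrist0.png

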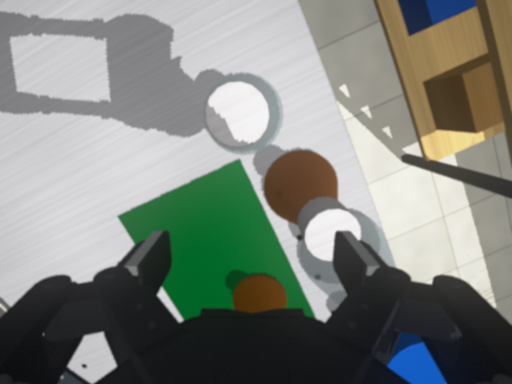

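```bash
python3 - <<'E'
import cv2
t=cv2.imread('pics/top0.png');s=cv2.imread('pics/scene0.png')
a=cv2.resize(t[130:230,225:330],None,fx=5,fy=5,interpolation=cv2.INTER_CUBIC)
b=cv2.resize(s[140:245,215:315],None,fx=5,fy=5,interpolation=cv2.INTER_CUBIC)
cv2.imwrite('pics/ca.png',a);cv2.imwrite('pics/cb.png',b)
import numpy as np
np.set_printoptions(precision=4,suppress=True,linewidth=150)
X=np.load('pics/top0.npz')['X']
print((X[135:225:3,284,:]*1000).round())
E
```

```text
[[721.  75.   1.]
 [713.  75.  -2.]
 [704.  75.   2.]
 [695.  75.   1.]
 [676.  76.  75.]
 [666.  76.  84.]
 [656.  77.  98.]
 [647.  77. 107.]
 [638.  77. 117.]
 [629.  77. 126.]
 [620.  77. 134.]
 [612.  77. 142.]
 [603.  77. 151.]
 [594.  77. 163.]
 [586.  77. 172.]
 [578.  77. 178.]
 [570.  77. 186.]
 [562.  77. 194.]
 [563.  74.  62.]
 [557.  73.  24.]
 [549.  73.  13.]
 [539.  74.  65.]
 [531.  74.  65.]
 [524.  72.  11.]
 [515.  73.  61.]
 [507.  73.  65.]
 [499.  72.   2.]
 [491.  72.   2.]
 [482.  71.  -1.]
 [474.  71.   4.]]
```

View pics/ca.png

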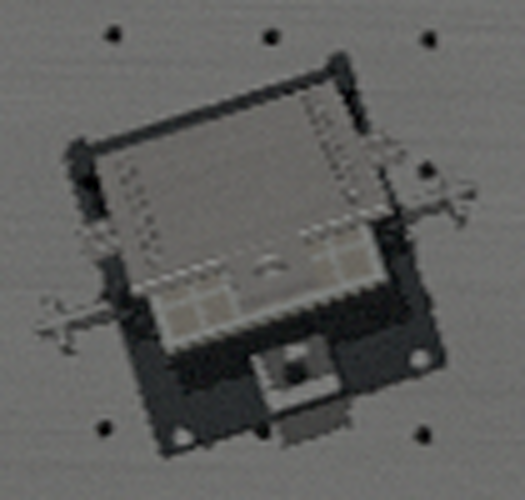

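View pics/cb.png

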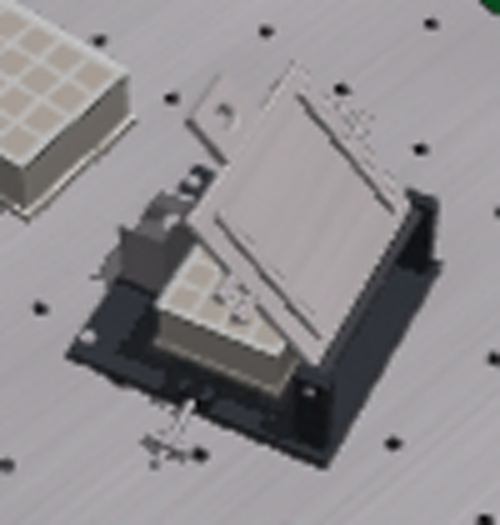

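```bash
cat >> h.py <<'E'
def pix(p,u,v,z):
    q=cv2.undistortPoints(np.array([[[u,v]]],float),np.array(p['intrinsics']),np.array(p['distortion'])).ravel()
    d=rotm(p)@np.array([q[0],q[1],1]);o=np.array(p['position']);return o+d*(z-o[2])/d[2]
E
python3 - <<'E'
from h import *
np.set_printoptions(precision=4,suppress=True,linewidth=150)
p=cam('top');q=cam('scene')
f=lambda a,b:((a/5)+225-.4,(b/5)+130-.4)
print('socket',pix(p,*f(295,370),.065))
c=[pix(p,*f(168,452),.01),pix(p,*f(443,362),.01)];print('front corners',c)
d=c[0]-c[1];print('yaw',np.arctan2(-d[0],d[1]))
l=[pix(p,*f(80,150),.075),pix(p,*f(340,65),.075)];d=l[0]-l[1];print('lugs',l,np.arctan2(-d[0],d[1]))
X=cloud(p);z=X[...,2]
# lid plane
m=np.zeros(z.shape,bool);m[148:190,250:305]=1
P=X[m];P=P[(P[:,2]>.085)&(P[:,2]<.25)&(P[:,0]>.53)]
for _ in range(8):
    c0=P.mean(0);n=np.linalg.svd(P-c0)[2][2];r=(P-c0)@n;P=P[np.abs(r)<max(.003,2*r.std())]
n*=np.sign(n[2]);print('plane',len(P),r.std(),n,'lid ang',np.arccos(n[2]),'yaw', np.arctan2(-n[1],-n[0]), np.arctan2(n[1],n[0]))
hs=cv2.cvtColor(p['img'],cv2.COLOR_RGB2HSV)
for nm,pp in (('top',p),('scene',q)):
    X=cloud(pp);hs=cv2.cvtColor(pp['img'],cv2.COLOR_RGB2HSV)
    dx=np.linalg.norm(X[...,:2]-[.52,-.257],axis=-1)<.035
    o=(hs[...,0]<20)&(hs[...,1]>120)&dx
    P=X[o];v,u=np.nonzero(o);print(nm,len(P),np.nanmean(P,0),np.nanmedian(P,0),P[:,2].max(),u.mean(),v.mean())
    t=o&(X[...,2]>.093);v,u=np.nonzero(t);print(' top px',len(u),u.mean(),v.mean(),pix(pp,u.mean(),v.mean(),.1))
    b=(hs[...,0]>105)&(hs[...,0]<130)&(hs[...,1]>120)&(X[...,2]>.053)&(X[...,2]<.068)&(np.linalg.norm(X[...,:2]-[.475,-.275],axis=-1)<.1)
    Q=X[b][:,:2].astype(np.float32);print(' rack',cv2.minAreaRect(Q))
print(bot.read_state()['time'])
E
```

```text
socket [0.5238 0.0747 0.065 ]
front corners [array([0.4781, 0.1438, 0.01  ]), array([ 0.5315, -0.0094,  0.01  ])]
yaw 0.33497569158994245
lugs [array([0.6395, 0.1924, 0.075 ]), array([0.6879, 0.0535, 0.075 ])] 0.3350682938076717
plane 1324 0.001277537837863231 [0.7051 0.245  0.6654] lid ang 0.8427085434094382 yaw -2.8071684286760403 0.33442422491375273
top 63 [ 0.5172 -0.2579  0.0956] [ 0.5175 -0.2573  0.0992] 0.10517406839987209 411.3333333333333 208.15873015873015
 top px 48 412.2291666666667 207.95833333333334 [ 0.5177 -0.259   0.1   ]
 rack ((0.4712459444999695, -0.27975279092788696), (0.151178777217865, 0.052143681794404984), 23.279327392578125)
scene 74 [ 0.5216 -0.2648  0.0925] [ 0.5234 -0.2649  0.0971] 0.10529120572942086 153.6216216216216 242.6891891891892
 top px 44 152.8181818181818 240.6590909090909 [ 0.5195 -0.2641  0.1   ]
 rack ((0.47211167216300964, -0.2828843891620636), (0.15232187509536743, 0.05400850996375084), 23.22162628173828)
1.9
```

```bash
cat >> h.py <<'E'
def Rdes(phi):
    y=np.array([0,0,-1.]);z=np.array([np.cos(phi),np.sin(phi),0]);return np.stack([np.cross(y,z),y,z],1)
def plan(pos,phi,st=None):
    s=st or bot.read_state();A=R.from_rotvec(s['tcp_rot']).as_matrix();D=Rdes(phi)
    t=R.from_matrix(A.T@D).as_rotvec();d=np.array(pos)-s['tool_pos']
    print('t',round(s['time'],2),'pos',s['tool_pos'].round(4),'turn',t.round(4),'|slide mm after turn',(D.T@d*1000).round(1),'before',(A.T@d*1000).round(1),'F',s['wrist_force'].round(1),'w',round(s['width'],3))
E
python3 - <<'E'
from h import *
s=bot.read_state();A=R.from_rotvec(s['tcp_rot']).as_matrix();print(A.round(3),s['time'])
c,si=np.cos(.335),np.sin(.335)
H=np.array([.5238,.0747])+.145*np.array([c,si]);print('hinge',H)
g=H-.088*np.array([c,si]);print(g)
plan([*g,.24],-1.166);plan([*g,.24],-1.166+np.pi)
E
```

```text
[[ 0.907 -0.     0.422]
 [-0.422 -0.     0.907]
 [-0.    -1.    -0.   ]] 1.9
hinge [0.66073949 0.12237153]
[0.57763139 0.09343984]
t 1.9 pos [0.2849 0.6119 0.2483] turn [1.000e-04 2.301e+00 1.000e-04] |slide mm after turn [-64.9   8.3 591.8] before [ 484.2    8.3 -346.4] F [ 0.7 -0.  -0.9] w 0.999
t 1.9 pos [0.2849 0.6119 0.2483] turn [ 1.000e-04 -8.406e-01 -0.000e+00] |slide mm after turn [  64.9    8.3 -591.8] before [ 484.2    8.3 -346.4] F [ 0.7 -0.  -0.9] w 0.999
```

```bash
python3 - <<'E'
from h import *
d=np.array([.5776,.0934,.24])-np.array([.2849,.6119,.2483]); d/=16
for i in range(16):
    print(i,(Rdes(1.136-.1438*i).T@d*1000).round(0))
E
```

```text
0 [ 30.   1. -22.]
1 [ 33.   1. -17.]
2 [ 35.   1. -12.]
3 [37.  1. -7.]
4 [37.  1. -2.]
5 [37.  1.  4.]
6 [36.  1.  9.]
7 [34.  1. 14.]
8 [32.  1. 19.]
9 [29.  1. 23.]
10 [25.  1. 27.]
11 [21.  1. 30.]
12 [17.  1. 33.]
13 [12.  1. 35.]
14 [ 7.  1. 37.]
15 [ 1.  1. 37.]
```

{"method": "jog_arm", "body": {
  "turn": [
    [0, 0.144, 0],
    [0, 0.144, 0],
    [0, 0.144, 0],
    [0, 0.144, 0],
    [0, 0.144, 0]
  ],
  "slide": [
    [30, 0, -22],
    [33, 0, -17],
    [35, 0, -12],
    [37, 0, -7],
    [37, 0, -2]
  ],
  "grip": [0, 0, 0, 0, 0],
  "newtons": 40
}}

```text
time: 2.4
tool_pos: [0.3765, 0.4484, 0.2484]
tcp_rot: [-1.375, 0.902, -0.903]
wrist_force: [1.0, 0.1, 1.3]
width: 0.142
```

{"method": "jog_arm", "body": {
  "turn": [
    [0, 0.144, 0],
    [0, 0.144, 0],
    [0, 0.144, 0],
    [0, 0.144, 0],
    [0, 0.144, 0]
  ],
  "slide": [
    [37, 0, 4],
    [36, 0, 9],
    [34, 0, 14],
    [32, 0, 19],
    [29, 0, 23]
  ],
  "grip": [0, 0, 0, 0, 0]
}}

```text
time: 2.9
tool_pos: [0.4681, 0.2872, 0.2485]
tcp_rot: [-1.045, 1.434, -1.434]
wrist_force: [0.3, -0.5, 1.0]
width: -0.001
```

{"method": "jog_arm", "body": {
  "turn": [
    [0, 0.144, 0],
    [0, 0.144, 0],
    [0, 0.144, 0],
    [0, 0.144, 0],
    [0, 0.144, 0]
  ],
  "slide": [
    [25, 0, 27],
    [21, 0, 30],
    [17, 0, 33],
    [12, 0, 35],
    [7, 0, 37]
  ],
  "grip": [0, 0, 0, 0, 0]
}}

```text
time: 3.4
tool_pos: [0.5581, 0.1254, 0.2486]
tcp_rot: [-0.53, 1.917, -1.917]
wrist_force: [1.0, 0.4, -0.1]
width: 0.008
```

```bash
python3 - <<'E'
from h import *
plan([.5776,.0934,.22],-1.166)
E
```

```text
t 3.4 pos [0.5581 0.1254 0.2486] turn [-1.000e-04  1.351e-01 -6.000e-04] |slide mm after turn [-5.3 28.6 37. ] before [-0.2 28.6 37.4] F [ 1.   0.4 -0.1] w 0.008
```

{"method": "jog_arm", "body": {
  "turn": [
    [0, 0.135, 0],
    [0, 0, 0],
    [0, 0, 0],
    [0, 0, 0]
  ],
  "slide": [
    [0, 0, 37],
    [-3, 20, 0],
    [-2, 20, 0],
    [0, 12, 0]
  ],
  "grip": [0, 0, 0, 0]
}}

```text
time: 3.8
tool_pos: [0.5809, 0.0965, 0.1947]
tcp_rot: [-0.417, 1.997, -1.996]
wrist_force: [-0.2, 0.0, 0.1]
width: -0.002
```

```bash
python3 - <<'E'
from h import *
plan([.5776,.0934,.0965],-1.166)
cam('scene','s1')
E
```

```text
t 3.8 pos [0.5809 0.0965 0.1947] turn [0.0006 0.0051 0.0017] |slide mm after turn [ 4.2 98.2  1.6] before [ 4.1 98.2  1.6] F [-0.2  0.   0.1] w -0.002
```

View pics/s1.png

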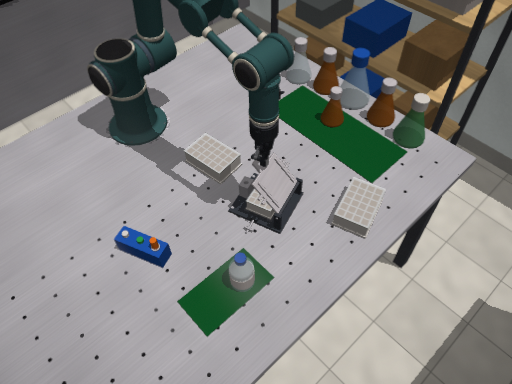

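{"method": "jog_arm", "body": {
  "turn": [
    [0, 0, 0],
    [0, 0, 0],
    [0, 0, 0],
    [0, 0, 0],
    [0, 0, 0]
  ],
  "slide": [
    [0, 12, 0],
    [1, 12, 0],
    [1, 12, 0],
    [1, 12, 0],
    [1, 12, 0]
  ],
  "grip": [0, 0, 0, 0, 0]
}}

```text
time: 4.35
tool_pos: [0.5774, 0.0956, 0.1354]
tcp_rot: [-0.416, 1.995, -1.995]
wrist_force: [0.0, 0.2, 2.4]
width: 0.001
```

```bash
python3 - <<'E'
from h import *
plan([.5676,.090,.0965],-1.166)
p=cam('scene','s2')
i=cv2.imread('pics/s2.png')[120:250,190:330];cv2.imwrite('pics/s2c.png',cv2.resize(i,None,fx=4,fy=4))
E
```

```text
t 4.35 pos [0.5774 0.0956 0.1354] turn [-0.      0.0063  0.0001] |slide mm after turn [11.2 38.9  1.3] before [11.2 38.9  1.2] F [0.  0.2 2.4] w 0.001
```

View pics/s2c.png

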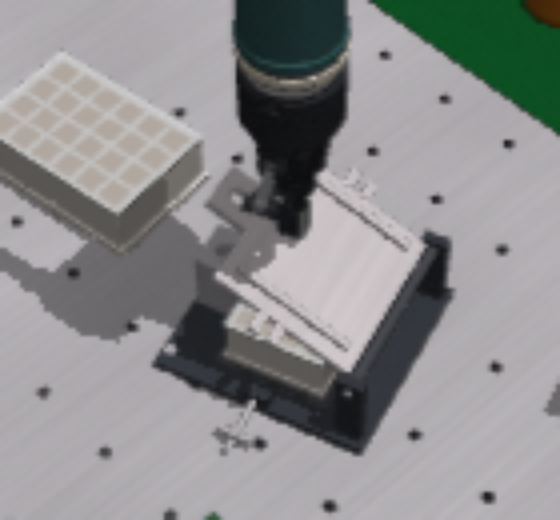

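{"method": "jog_arm", "body": {
  "turn": [
    [0, 0, 0],
    [0, 0, 0],
    [0, 0, 0],
    [0, 0, 0],
    [0, 0, 0]
  ],
  "slide": [
    [2, 10, 0],
    [2, 10, 0],
    [2, 8, 0],
    [2, 6, 0],
    [2, 4, 0]
  ],
  "grip": [0, 0, 0, 0, 0]
}}

```text
time: 4.9
tool_pos: [0.5683, 0.0914, 0.0976]
tcp_rot: [-0.416, 1.995, -1.995]
wrist_force: [0.4, 0.6, 2.1]
width: 0.0
```

```bash
python3 - <<'E'
from h import *
plan([.5676,.090,.0965],-1.166)
E
```

```text
t 4.9 pos [0.5683 0.0914 0.0976] turn [0.0001 0.0059 0.0002] |slide mm after turn [1.2 1.1 1. ] before [1.2 1.1 1. ] F [0.4 0.6 2.1] w 0.0
```

{"method": "jog_arm", "body": {
  "turn": [
    [0, 0, 0],
    [0, 0, 0],
    [0, 0, 0]
  ],
  "slide": [
    [0, 2, 0],
    [0, 1, 0],
    [0, 0, 0]
  ],
  "grip": [0, 0, 0]
}}

```text
time: 5.2
tool_pos: [0.5681, 0.0913, 0.0958]
tcp_rot: [-0.417, 1.995, -1.996]
wrist_force: [-2.9, -0.3, 4.3]
width: 0.001
```

{"method": "jog_arm", "body": {
  "turn": [
    [0, 0, 0],
    [0, 0, 0],
    [0, 0, 0],
    [0, 0, 0],
    [0, 0, 0]
  ],
  "slide": [
    [0, 2, 0],
    [0, 0, 0],
    [0, -20, 0],
    [0, -40, 0],
    [10, -40, 20]
  ],
  "grip": [0, 0, 0, 0, 50]
}}

```text
time: 5.7
tool_pos: [0.5666, 0.0705, 0.1933]
tcp_rot: [-0.42, 1.996, -1.993]
wrist_force: [-0.2, 0.4, 0.8]
width: 0.155
```

{"method": "jog_arm", "body": {
  "turn": [
    [0, 0, 0],
    [0, 0, 0],
    [0, 0, 0],
    [0, 0, 0],
    [0, 0, 0]
  ],
  "slide": [
    [24, 0, 40],
    [24, 0, 40],
    [24, 0, 40],
    [24, 0, 40],
    [24, 0, 40]
  ],
  "grip": [50, 50, 50, 50, 50]
}}

```text
time: 6.2
tool_pos: [0.5368, -0.1639, 0.1935]
tcp_rot: [-0.415, 1.994, -1.995]
wrist_force: [0.9, -0.1, -0.8]
width: 0.504
```

```bash
python3 - <<'E'
from h import *
plan([.518,-.261,.2],-1.166)
p=cam('top')
X=cloud(p)
m=np.zeros(X.shape[:2],bool);m[140:205,240:310]=1
P=X[m];P=P[(P[:,2]>.06)&(P[:,2]<.25)]
c,s=np.cos(.335),np.sin(.335)
h=(np.array([.6607,.1224])-P[:,:2])@[c,s]
q=(h>5e-3)&(h<.12);A=np.polyfit(h[q],P[q,2],1);print('lid angle',A,np.std(np.polyval(A,h[q])-P[q,2]))
q=cam('wrist','w1')
E
```

```text
t 6.2 pos [ 0.5368 -0.1639  0.1935] turn [-0.0007  0.0062 -0.0007] |slide mm after turn [55.5 -6.5 81.9] before [56.  -6.4 81.5] F [ 0.9 -0.1 -0.8] w 0.504
lid angle [0.06816273 0.0733103 ] 0.002970320897935941
```

View pics/w1.png

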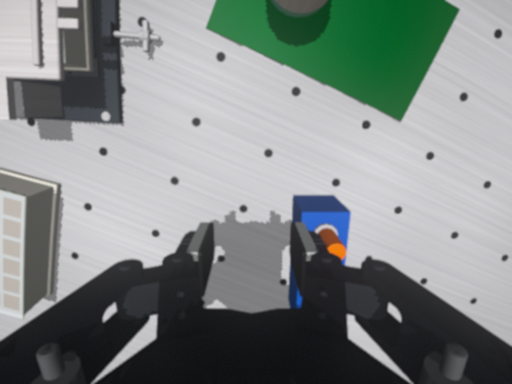

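```bash
python3 - <<'E'
from h import *
q=cam('wrist')
X=cloud(q);hs=cv2.cvtColor(q['img'],cv2.COLOR_RGB2HSV)
o=(hs[...,0]<20)&(hs[...,1]>120);o[:180]=0
print(o.sum())
t=o&(abs(X[...,2]-.1)<.006);v,u=np.nonzero(t);print(len(u),u.mean(),v.mean(),pix(q,u.mean(),v.mean(),.1),X[t].mean(0))
i=cv2.cvtColor(q['img'],cv2.COLOR_RGB2BGR)[180:300,270:390];cv2.imwrite('pics/w1c.png',cv2.resize(i,None,fx=4,fy=4))
np.save('pics/w1X.npy',X)
b=(hs[...,0]>105)&(hs[...,0]<130)&(hs[...,1]>120)&(X[...,2]>.053)&(X[...,2]<.066)
E
```

```text
481
256 339.4765625 250.70703125 [ 0.52015129 -0.25979281  0.1       ] [ 0.52004743 -0.25994753  0.09972395]
```

View pics/w1c.png

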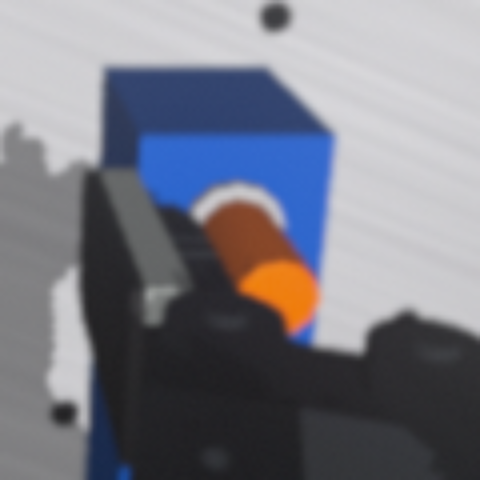

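{"method": "jog_arm", "body": {
  "turn": [
    [0, 0.006, 0],
    [0, 0, 0],
    [0, 0, 0],
    [0, 0, 0]
  ],
  "slide": [
    [18, 0, 28],
    [18, 0, 28],
    [18, 0, 26],
    [0, 0, 0]
  ],
  "grip": [50, 50, 50, 50]
}}

```text
time: 6.75
tool_pos: [0.5199, -0.2606, 0.1933]
tcp_rot: [-0.409, 1.999, -2.001]
wrist_force: [-0.6, 0.1, -0.6]
width: 0.5
```

```bash
python3 - <<'E'
from h import *
plan([.519,-.261,.085],-1.166)
q=cam('wrist','w2')
q=cam('top','t2')
i=cv2.imread('pics/t2.png')[150:270,350:470];cv2.imwrite('pics/t2c.png',cv2.resize(i,None,fx=4,fy=4))
E
```

```text
t 6.75 pos [ 0.5199 -0.2606  0.1933] turn [-0.0011 -0.0018  0.0003] |slide mm after turn [  1.  108.3  -0. ] before [ 1.000e+00  1.083e+02 -1.000e-01] F [-0.6  0.1 -0.6] w 0.5
```

View pics/w2.png

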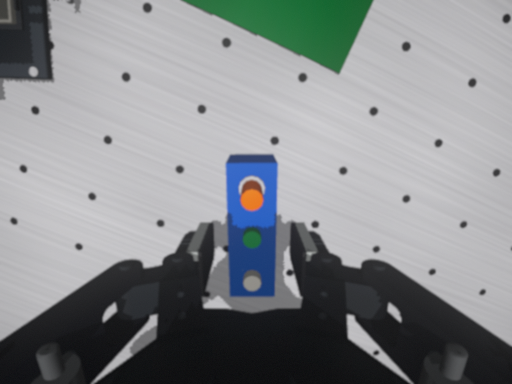

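```bash
python3 - <<'E'
from h import *
q=cam('wrist');X=cloud(q);hs=cv2.cvtColor(q['img'],cv2.COLOR_RGB2HSV)
o=(hs[...,0]<20)&(hs[...,1]>120)&(abs(X[...,2]-.1)<.007);o[:150]=0
v,u=np.nonzero(o);print(len(u),u.mean(),v.mean(),pix(q,u.mean(),v.mean(),.1),X[o].mean(0))
pp=pix(q,u.mean(),v.mean(),.1)
plan([pp[0],pp[1],.086],-1.166)
E
```

```text
409 254.239608801956 199.4352078239609 [ 0.51818756 -0.26057204  0.1       ] [ 0.51816569 -0.26058215  0.09997761]
t 6.9 pos [ 0.5203 -0.2574  0.193 ] turn [ 0.001   0.0005 -0.0003] |slide mm after turn [  3.2 107.    2. ] before [  3.2 107.    2.2] F [0.4 1.4 0.5] w 0.501
```

{"method": "jog_arm", "body": {
  "turn": [
    [0, 0, 0],
    [0, 0, 0],
    [0, 0, 0],
    [0, 0, 0],
    [0, 0, 0]
  ],
  "slide": [
    [1, 35, 1],
    [1, 35, 0],
    [0, 25, 0],
    [0, 12, 0],
    [0, 0, 0]
  ],
  "grip": [50, 50, 50, 50, 50]
}}

```text
time: 7.4
tool_pos: [0.5175, -0.2584, 0.0842]
tcp_rot: [-0.415, 2.002, -1.996]
wrist_force: [-0.8, -0.1, -0.2]
width: 0.501
```

```bash
python3 - <<'E'
from h import *
plan([.5182,-.2606,.086],-1.166)
q=cam('wrist','w3');plan([.5182,-.2606,.086],-1.166)
E
```

```text
t 7.4 pos [ 0.5175 -0.2584  0.0842] turn [0.0037 0.0015 0.0025] |slide mm after turn [ 0.2 -1.8  2.3] before [ 0.2 -1.8  2.3] F [-0.8 -0.1 -0.2] w 0.501
t 7.45 pos [ 0.5187 -0.2593  0.086 ] turn [0.0011 0.0013 0.0006] |slide mm after turn [ 0.9 -0.   1. ] before [ 0.9 -0.   1. ] F [ 0.3 -0.8  0.4] w 0.496
```

View pics/w3.png

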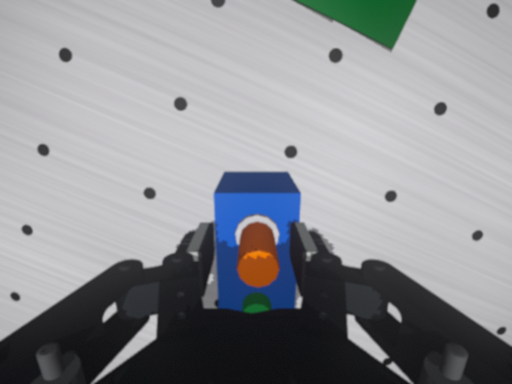

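{"method": "jog_arm", "body": {
  "turn": [
    [0, 0, 0],
    [0, 0, 0],
    [0, 0, 0],
    [0, 0, 0],
    [0, 0, 0]
  ],
  "slide": [
    [0, 0, 1],
    [0, 0, 0],
    [0, 0, 0],
    [0, 0, 0],
    [0, 0, 0]
  ],
  "grip": [10, 10, 10, 10, 10],
  "newtons": 80
}}

```text
time: 7.95
tool_pos: [0.5207, -0.2622, 0.0886]
tcp_rot: [-0.406, 1.995, -2.0]
wrist_force: [0.8, 0.9, 6.1]
width: 0.213
```

{"method": "jog_arm", "body": {
  "turn": [
    [0, 0, 0],
    [0, 0, 0],
    [0, 0, 0],
    [0, 0, 0],
    [0, 0, 0]
  ],
  "slide": [
    [0, -5, 0],
    [0, -15, 0],
    [0, -25, 0],
    [0, -30, 0],
    [0, -25, 0]
  ],
  "grip": [10, 10, 10, 10, 10]
}}

```text
time: 8.45
tool_pos: [0.519, -0.2616, 0.1886]
tcp_rot: [-0.409, 1.998, -1.999]
wrist_force: [-0.4, -1.3, -1.2]
width: 0.208
```

```bash
python3 - <<'E'
from h import *
plan([.5238,.0747,.2],-1.166)
q=cam('wrist','w4');q=cam('scene','s4');plan([.5182,-.2606,.086],-1.166)
i=cv2.imread('pics/s4.png')[130:290,80:240];cv2.imwrite('pics/s4c.png',cv2.resize(i,None,fx=3.5,fy=3.5))
E
```

```text
t 8.45 pos [ 0.519  -0.2616  0.1886] turn [-0.0009 -0.0002 -0.0006] |slide mm after turn [-136.8  -11.4 -307.3] before [-136.8  -11.6 -307.3] F [-0.4 -1.3 -1.2] w 0.208
t 8.55 pos [ 0.5216 -0.2631  0.192 ] turn [-0.0074 -0.0001 -0.0055] |slide mm after turn [  2.2 106.   -3.6] before [  2.8 106.   -4.4] F [1.  0.  0.2] w 0.204
```

View pics/w4.png

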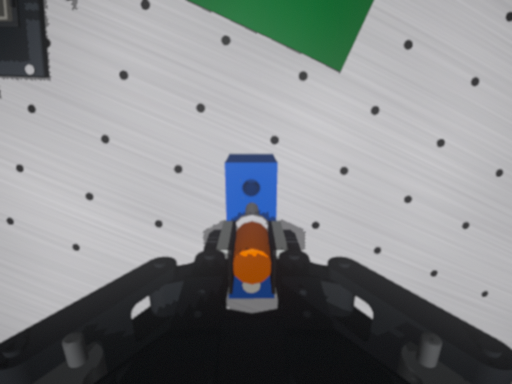

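View pics/s4c.png

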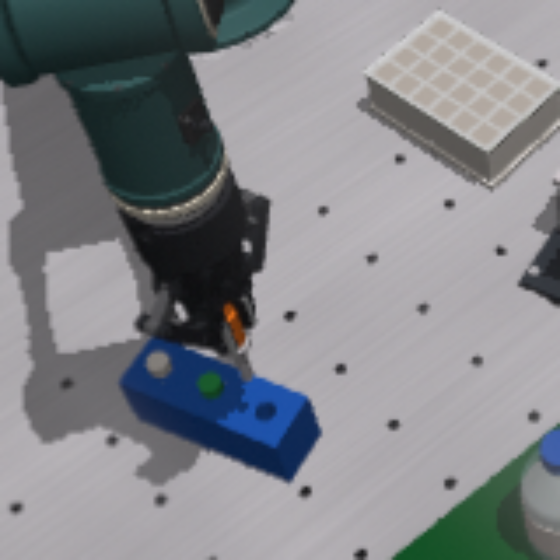

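```bash
python3 - <<'E'
from h import *
np.set_printoptions(precision=4,suppress=True,linewidth=150)
T=[];C=[]
for k in range(4):
    q=cam('wrist');s=bot.read_state();T.append(s['tool_pos']);C.append(q['position'])
print(np.array(T),np.array(C))
t=np.mean(T,0);c=np.mean(C,0);D=R.from_rotvec(s['tcp_rot']).as_matrix()
print('cam in tool',Rdes(-1.166).T@(c-t),(Rdes(-1.166).T@rotm(q)).round(3))
X=cloud(q);Xt=(X-c)@Rdes(-1.166)+Rdes(-1.166).T@(c-t)  # tool coords (approx)
hs=cv2.cvtColor(q['img'],cv2.COLOR_RGB2HSV)
o=(hs[...,0]<20)&(hs[...,1]>120);o[:150]=0;o[300:]=0
P=Xt[o]*1000
print(len(P))
for a in range(-30,40,4):
    r=P[(P[:,1]>=a)&(P[:,1]<a+4)]
    if len(r): print(a,len(r),'x',r[:,0].min(),r[:,0].max(),r[:,0].mean(),'z',r[:,2].min(),r[:,2].max(),r[:,2].mean())
np.savez('pics/w5.npz',Xt=Xt,img=q['img'])
cv2.imwrite('pics/w5c.png',cv2.resize(cv2.cvtColor(q['img'],cv2.COLOR_RGB2BGR)[190:300,195:310],None,fx=5,fy=5))
# steel column profile
for v in range(200,290,6): print(v,Xt[v,252].round(3),q['img'][v,252])
E
```

```text
[[ 0.5205 -0.2624  0.1896]
 [ 0.5193 -0.2617  0.1874]
 [ 0.5185 -0.2612  0.186 ]
 [ 0.518  -0.261   0.1851]] [[ 0.5812 -0.2361  0.3186]
 [ 0.5804 -0.2356  0.316 ]
 [ 0.5796 -0.2352  0.3137]
 [ 0.5791 -0.2349  0.3122]]
cam in tool [-0.0664 -0.1281  0.    ] [[ 0.     0.965  0.264]
 [ 0.001 -0.264  0.965]
 [ 1.    -0.    -0.001]]
1988
-18 20 x -3.0428772899808303 4.110631111671315 1.3456124164840335 z -10.015827260337183 7.858866134249385 -1.0780353574178148
-14 1013 x -6.483211593750676 13.101512996134893 3.116178158251995 z -10.141694321387495 7.931205178048217 -0.9327943653928417
-10 256 x -6.606985230062367 13.478946158484495 -1.5420203985831895 z -10.150736206850157 7.888331000273628 -1.5000154852279062
-6 135 x -6.365588231657088 0.26458649361083 -4.409386162631811 z -9.81001637511391 7.916909509432448 -1.0470001916083114
-2 125 x -6.586351739652989 -0.7264056079240855 -4.342746066889501 z -10.001263262971381 7.86405591033552 -1.0374567629485552
2 104 x -6.487166621137151 -0.9127806979155884 -4.433857616520162 z -9.728833130481592 7.544002553752975 -0.8702944882903213
6 105 x -6.4
[... 385 characters left out ...]
-0.4112683407010709 -4.5156132806417295 z -9.959420425790196 7.72766785424294 -0.4612165798617658
200 [ 0.014  0.126 -0.001] [ 45  99 194]
206 [-0.001  0.063 -0.001] [ 95  96 100]
212 [-0.001  0.052 -0.001] [92 92 97]
218 [-0.007  0.026 -0.001] [195 195 199]
224 [-0.006  0.017 -0.001] [124  64  38]
230 [-0.006  0.01  -0.001] [125  65  36]
236 [-0.006  0.002 -0.001] [127  64  33]
242 [-0.006 -0.004 -0.001] [127  63  30]
248 [nan nan nan] [170  89  23]
254 [-0.003 -0.012 -0.001] [223 113   0]
260 [ 0.    -0.011 -0.001] [157  75  16]
266 [ 0.004 -0.01  -0.001] [156  74  10]
272 [ 0.007 -0.011 -0.001] [154  72   6]
278 [ 0.009 -0.012 -0.001] [153  70   0]
284 [ 0.013 -0.011 -0.001] [147 112  93]
```

View pics/w5c.png

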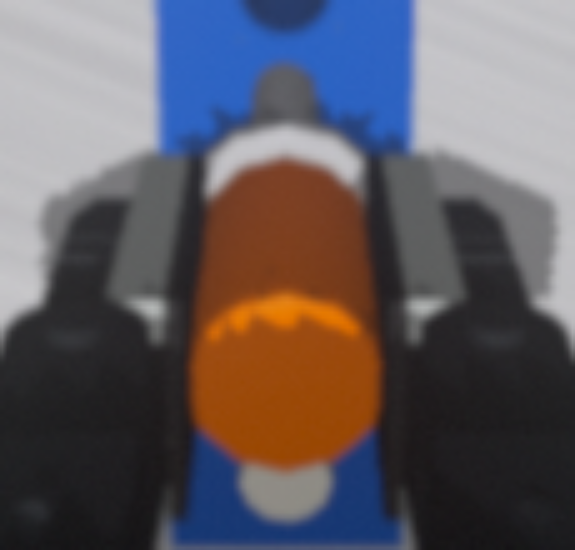

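{"method": "jog_arm", "body": {
  "turn": [
    [0, 0, 0],
    [0, 0, 0],
    [0, 0, 0],
    [0, 0, 0],
    [0, 0, 0]
  ],
  "slide": [
    [0, -20, 0],
    [-11, -13, -25],
    [-20, 0, -40],
    [-20, 0, -40],
    [-20, 0, -40]
  ],
  "grip": [10, 10, 10, 10, 10]
}}

```text
time: 9.25
tool_pos: [0.5259, -0.0986, 0.2175]
tcp_rot: [-0.412, 2.002, -1.999]
wrist_force: [0.6, 0.8, -0.5]
width: 0.205
```

{"method": "jog_arm", "body": {
  "turn": [
    [0, 0, 0],
    [0, 0, 0],
    [0, 0, 0],
    [0, 0, 0],
    [0, 0, 0]
  ],
  "slide": [
    [-20, 0, -40],
    [-20, 0, -40],
    [-20, 0, -40],
    [-10, 0, -30],
    [0, 0, -10]
  ],
  "grip": [10, 10, 10, 10, 10]
}}

```text
time: 9.75
tool_pos: [0.5271, 0.0773, 0.2173]
tcp_rot: [-0.417, 1.999, -1.997]
wrist_force: [0.4, 0.2, -0.7]
width: 0.21
```

{"method": "jog_arm", "body": {
  "turn": [
    [0, 0, 0],
    [0, 0, 0],
    [0, 0, 0],
    [0, 0, 0],
    [0, 0, 0]
  ],
  "slide": [
    [0, 0, 0],
    [0, 0, 0],
    [0, 0, 0],
    [0, 0, 0],
    [0, 0, 0]
  ],
  "grip": [10, 10, 10, 10, 10]
}}

```text
time: 10.25
tool_pos: [0.5287, 0.0734, 0.2193]
tcp_rot: [-0.409, 2.0, -2.0]
wrist_force: [-0.5, -0.1, -0.7]
width: 0.207
```

```bash
python3 - <<'E'
from h import *
for k in range(3):
    plan([.5273,.0751,.22],-1.166);q=cam('wrist','w6')
cv2.imwrite('pics/w6c.png',cv2.resize(cv2.imread('pics/w6.png')[150:300,180:330],None,fx=4,fy=4))
E
```

```text
t 10.25 pos [0.5287 0.0734 0.2193] turn [-0.0002 -0.0017 -0.0001] |slide mm after turn [ 0.6 -0.7 -2.1] before [ 0.6 -0.7 -2.1] F [-0.5 -0.1 -0.7] w 0.207
t 10.3 pos [0.5286 0.0736 0.2194] turn [-0.0001 -0.0013 -0.0001] |slide mm after turn [ 0.7 -0.6 -1.9] before [ 0.7 -0.6 -1.9] F [-0.1  0.1 -0.7] w 0.206
t 10.35 pos [0.5286 0.0738 0.2194] turn [-0.0001 -0.0011 -0.0002] |slide mm after turn [ 0.7 -0.6 -1.7] before [ 0.7 -0.6 -1.7] F [-0.5 -0.7 -1.3] w 0.208
```

View pics/w6.png

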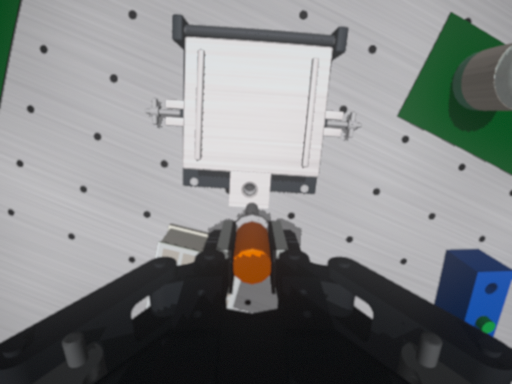

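View pics/w6c.png

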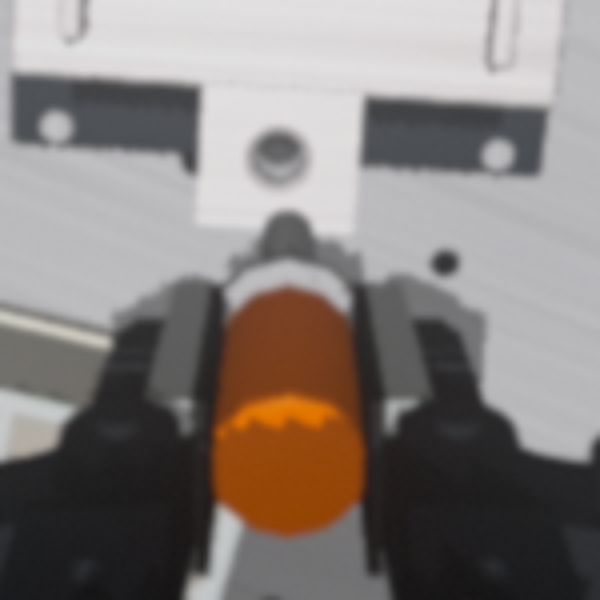

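```bash
cat >> h.py <<'E'
TC=np.array([-.0664,-.1281,0])
def meas(q,hu,hv,bz=None):
    # returns tool-ish coordinates relative (vertical frame, phi -1.166)
    D=Rdes(-1.166);X=cloud(q);Xt=((X-np.array(q['position']))@D+TC)*1000
    hs=cv2.cvtColor(q['img'],cv2.COLOR_RGB2HSV)
    o=(hs[...,0]<20)&(hs[...,1]>120);o[:200]=0;o[300:]=0
    P=Xt[o];top=P[(P[:,1]<-8)];side=P[(P[:,1]>-5)&(P[:,1]<16)]
    f=lambda c,a:c[0]-a+0
    from scipy.optimize import least_squares
    r=least_squares(lambda c:np.hypot(side[:,0]-c[0],side[:,2]-c[1])-10,[3,-1],loss='soft_l1').x
    hi=side[side[:,1]<3];lo=side[side[:,1]>8]
    rr=[least_squares(lambda c:np.hypot(S[:,0]-c[0],S[:,2]-c[1])-10,[3,-1],loss='soft_l1').x for S in(hi,lo)]
    print('knob axis x,z',r.round(2),'upper',rr[0].round(2),'lower',rr[1].round(2),'top y',np.median(top[:,1]))
    ring=[Xt[int(round(hv+dy)),int(round(hu+dx))] for dx,dy in((-11,0),(11,0),(-10,-4),(10,-4),(-10,3),(10,4))]
    y=np.nanmedian(np.array(ring)[:,1]);print('tongue y',y,np.array(ring)[:,1].round(1))
    z=q['position'][2]-(y/1000-TC[1])
    h=D.T@(pix(q,hu,hv,z)-np.array(q['position']))*1000+TC*1000
    print('tongue z',z,'hole in tool',h.round(2),'slide needed x,z',(h[0]-r[0]).round(2),(h[2]-r[1]).round(2))
    return Xt
E
python3 - <<'E'
from h import *
q=cam('wrist')
plan([.5273,.0751,.22],-1.166)
print((Rdes(-1.166).T@rotm(q)).round(4))
g=cv2.cvtColor(q['img'],cv2.COLOR_RGB2GRAY)
print(g[178:200:1,238:262])
meas(q,249.4,188.9)
E
```

```text
t 10.45 pos [0.5285 0.0741 0.2194] turn [-0.0001 -0.0006 -0.0001] |slide mm after turn [ 0.7 -0.6 -1.4] before [ 0.7 -0.6 -1.4] F [ 0.6 -0.4 -1.5] w 0.209
[[ 1.100e-03  9.648e-01  2.630e-01]
 [ 1.000e-04 -2.630e-01  9.648e-01]
 [ 1.000e+00 -1.100e-03 -4.000e-04]]
[[223 222 222 222 222 222 222 222 222 222 223 223 222 223 223 222 222 222
  223 222 222 222 222 222]
 [222 221 222 222 222 222 222 222 222 222 222 222 222 222 223 222 222 222
  222 222 222 222 222 222]
 [221 221 221 222 221 222 222 221 222 221 219 218 218 219 221 221 222 222
  222 222 222 221 221 221]
 [221 221 221 221 221 221 221 218 214 207 201 198 198 202 208 216 219 221
  222 222 222 221 222 221]
 [222 222 222 222 222 221 215 203 190 179 171 168 167 172 182 195 207 217
  221 221 222 222 221 221]
 [222 223 223 222 221 212 196 176 157 142 134 131 130 135 147 166 184 202
  216 221 222 222 222 221]
 [223 223 223 222 214 195 170 145 123 109 102 100  99 102 114 133 156 181
  202 217 221 222 222 222]
 [221 222 221 218 201 174 144 117  99  92  91  91  89  89  94 105 127 158
  186 208 220 222 222 222]
 [221 221 220 210 186 156 12
[... 938 characters left out ...]
 165 172 183 196
  208 217 219 220 219 219]
 [222 222 222 222 221 216 207 197 187 179 174 172 171 177 185 191 200 210
  218 220 220 220 220 220]
 [221 222 222 222 222 221 218 212 204 198 195 193 194 198 202 207 214 218
  221 221 220 221 221 220]
 [221 221 221 222 221 222 221 220 216 214 211 210 211 212 214 217 220 221
  220 221 221 221 220 220]
 [222 221 222 221 221 222 222 221 221 220 220 220 219 219 220 220 221 221
  220 220 220 220 220 220]]
knob axis x,z [ 3.27 -0.18] upper [ 3.26 -0.17] lower [ 3.26 -0.19] top y -13.60479148416277
tongue y 135.72447426716533 [135.8 135.7 135.9 135.8 135.  134.2]
tongue z 0.08175808558487502 hole in tool [  5.52 135.72  -2.37] slide needed x,z 2.25 -2.19
```

{"method": "jog_arm", "body": {
  "turn": [
    [0, 0, 0],
    [0, 0, 0],
    [0, 0, 0],
    [0, 0, 0],
    [0, 0, 0]
  ],
  "slide": [
    [2, 15, -2],
    [0, 15, 0],
    [0, 10, 0],
    [0, 0, 0],
    [0, 0, 0]
  ],
  "grip": [10, 10, 10, 10, 10]
}}

```text
time: 10.95
tool_pos: [0.5254, 0.0755, 0.1784]
tcp_rot: [-0.412, 1.999, -1.999]
wrist_force: [-0.2, -0.7, -1.1]
width: 0.208
```

{"method": "jog_arm", "body": {
  "turn": [
    [0, 0, 0],
    [0, 0, 0],
    [0, 0, 0],
    [0, 0, 0],
    [0, 0, 0]
  ],
  "slide": [
    [0, 0, 0],
    [0, 0, 0],
    [0, 0, 0],
    [0, 0, 0],
    [0, 0, 0]
  ],
  "grip": [10, 10, 10, 10, 10]
}}

```text
time: 11.45
tool_pos: [0.5259, 0.0755, 0.1795]
tcp_rot: [-0.41, 1.999, -1.999]
wrist_force: [-0.4, -0.9, -0.7]
width: 0.209
```

```bash
python3 - <<'E'
from h import *
for k in range(2):
    plan([.5273,.0751,.18],-1.166);q=cam('wrist','w7')
meas(q,249.4,188.9)
cv2.imwrite('pics/w7c.png',cv2.resize(cv2.imread('pics/w7.png')[160:280,190:310],None,fx=5,fy=5,interpolation=cv2.INTER_CUBIC))
E
```

```text
t 11.45 pos [0.5259 0.0755 0.1795] turn [-0.0001 -0.0001 -0.0004] |slide mm after turn [-1.1 -0.5  0.9] before [-1.1 -0.5  0.9] F [-0.4 -0.9 -0.7] w 0.209
t 11.5 pos [0.5259 0.0755 0.1795] turn [-0.0001 -0.     -0.0003] |slide mm after turn [-1.1 -0.5  0.9] before [-1.1 -0.5  0.9] F [ 0.  -0.6 -0.7] w 0.208
knob axis x,z [ 3.25 -0.13] upper [ 3.26 -0.08] lower [ 3.25 -0.15] top y -13.57411807298456
tongue y 95.67009066928642 [95.7 97.5 95.7 95.1 96.2 95. ]
tongue z 0.08192726090063421 hole in tool [-5.44 95.67 -1.95] slide needed x,z -8.69 -1.83
```

View pics/w7c.png

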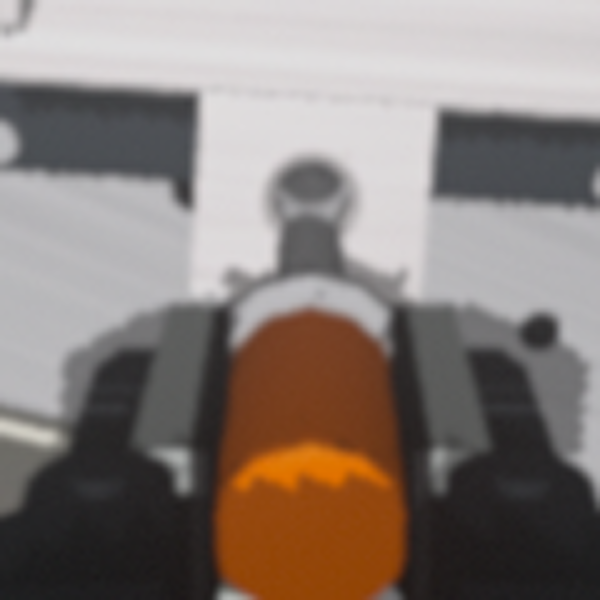

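```bash
python3 - <<'E'
from h import *
q=cam('wrist')
plan([.5273,.0751,.18],-1.166)
Xt=meas(q,251.8,199.0)
g=cv2.cvtColor(q['img'],cv2.COLOR_RGB2GRAY)
print(g[186:206:1,238:268])
print(Xt[203:216,252].round(1).tolist())
print('shank', [ (v,[int(x) for x in g[v,240:266]]) for v in (206,209)])
E
```

```text
t 11.6 pos [0.5259 0.0755 0.1793] turn [-0.0001 -0.     -0.0001] |slide mm after turn [-1.2 -0.7  0.9] before [-1.2 -0.7  0.9] F [ 1.1  0.5 -0.3] w 0.209
knob axis x,z [ 3.27 -0.1 ] upper [ 3.28 -0.07] lower [ 3.27 -0.13] top y -13.572292416116031
tongue y 95.34830075005826 [94.6 96.3 95.4 96.  94.8 95.3]
tongue z 0.08217529822977951 hole in tool [3.470e+00 9.535e+01 8.000e-02] slide needed x,z 0.2 0.17
[[220 219 219 219 220 219 220 219 220 220 219 219 219 220 220 220 220 220
  219 220 219 219 219 219 219 219 219 219 219 219]
 [219 219 219 219 219 219 219 219 219 219 219 219 219 219 219 219 219 219
  219 219 219 219 219 219 219 219 219 219 219 219]
 [218 219 219 218 219 219 219 219 219 220 219 219 218 219 218 219 219 218
  217 217 219 219 218 219 219 219 219 218 218 218]
 [217 218 218 217 218 217 218 219 219 219 218 215 214 213 213 214 215 214
  212 215 217 219 218 219 218 219 218 218 218 219]
 [218 218 218 217 217 217 218 218 217 215 209 201 197 194 193 194 197 201
  205 211 217 218 218 218 217 217 219 218 218 218]
 [219 219 219 219 218 218 218 216 210 201 189 176 169 164 163 165 17
[... 1621 characters left out ...]
9 106 115
  119 127 149 171 189 203 212 215 216 216 215 215]
 [216 216 216 216 213 206 191 168 134 103  94  95  95  96  95  94  94  96
  102 121 151 177 196 208 214 215 215 215 214 214]]
[[-1.6, 69.1, 0.2], [-1.6, 66.6, 0.2], [-1.9, 63.2, 0.2], [-2.1, 60.3, 0.2], [-1.9, 58.9, 0.2], [-1.6, 57.4, 0.2], [-2.3, 53.2, 0.2], [-1.8, 52.6, 0.2], [-2.1, 49.8, 0.2], [-1.3, 50.1, 0.2], [-10.3, 23.7, 0.2], [-9.7, 23.7, 0.2], [-9.4, 22.6, 0.2]]
shank [(206, [218, 218, 217, 214, 201, 173, 130, 99, 93, 93, 96, 97, 95, 94, 93, 92, 94, 117, 157, 188, 204, 213, 214, 215, 215, 215]), (209, [218, 218, 218, 217, 203, 159, 113, 93, 93, 95, 96, 96, 96, 93, 92, 91, 90, 111, 158, 199, 215, 217, 217, 217, 217, 216])]
```

{"method": "jog_arm", "body": {
  "turn": [
    [0, 0, 0],
    [0, 0, 0],
    [0, 0, 0],
    [0, 0, 0],
    [0, 0, 0]
  ],
  "slide": [
    [0, 8, 0],
    [0, 8, 0],
    [0, 6, 0],
    [0, 4, 0],
    [0, 4, 0]
  ],
  "grip": [10, 10, 10, 10, 10]
}}

```text
time: 12.1
tool_pos: [0.5255, 0.0755, 0.1485]
tcp_rot: [-0.411, 1.999, -1.999]
wrist_force: [-0.5, 0.9, -1.4]
width: 0.208
```

{"method": "jog_arm", "body": {
  "turn": [
    [0, 0, 0],
    [0, 0, 0],
    [0, 0, 0],
    [0, 0, 0],
    [0, 0, 0]
  ],
  "slide": [
    [0, 3, 0],
    [0, 3, 0],
    [0, 3, 0],
    [0, 3, 0],
    [0, 0, 0]
  ],
  "grip": [10, 10, 10, 10, 10]
}}

```text
time: 12.6
tool_pos: [0.5255, 0.0755, 0.1368]
tcp_rot: [-0.411, 1.999, -1.999]
wrist_force: [-0.1, -0.7, -0.9]
width: 0.204
```

```bash
python3 - <<'E'
from h import *
plan([.5273,.0751,.14],-1.166);q=cam('wrist','w8');plan([.5273,.0751,.14],-1.166)
meas(q,251.8,199.0)
cv2.imwrite('pics/w8c.png',cv2.resize(cv2.imread('pics/w8.png')[160:280,190:310],None,fx=5,fy=5,interpolation=cv2.INTER_CUBIC))
E
```

```text
t 12.6 pos [0.5255 0.0755 0.1368] turn [0.0002 0.0001 0.0007] |slide mm after turn [-1.5 -3.2  1.1] before [-1.5 -3.2  1.1] F [-0.1 -0.7 -0.9] w 0.204
t 12.65 pos [0.5257 0.0755 0.1371] turn [ 0.0001 -0.      0.0003] |slide mm after turn [-1.3 -2.9  1. ] before [-1.3 -2.9  1. ] F [ 0.2 -0.7 -1. ] w 0.209
knob axis x,z [ 3.42 -0.2 ] upper [ 3.44 -0.15] lower [ 3.4  -0.28] top y -13.700176790651941
tongue y 53.14430306125736 [53.3 53.9 53.2 53.1 52.7 53. ]
tongue z 0.08172377421618113 hole in tool [-9.540e+00  5.314e+01  1.000e-02] slide needed x,z -12.96 0.21
```

View pics/w8c.png

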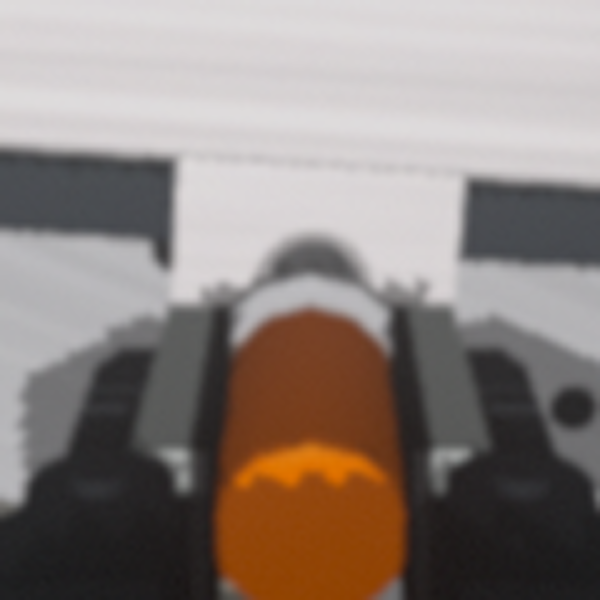

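{"method": "jog_arm", "body": {
  "turn": [
    [0, 0, 0],
    [0, 0, 0],
    [0, 0, 0],
    [0, 0, 0],
    [0, 0, 0]
  ],
  "slide": [
    [0, 4, 0],
    [0, 4, 0],
    [0, 5, 0],
    [0, 5, 0],
    [0, 5, 0]
  ],
  "grip": [10, 10, 10, 10, 10]
}}

```text
time: 13.15
tool_pos: [0.5257, 0.0755, 0.1137]
tcp_rot: [-0.41, 1.999, -1.999]
wrist_force: [0.3, -0.6, 0.3]
width: 0.204
```

{"method": "jog_arm", "body": {
  "turn": [
    [0, 0, 0],
    [0, 0, 0],
    [0, 0, 0],
    [0, 0, 0],
    [0, 0, 0]
  ],
  "slide": [
    [0, 2, 0],
    [0, 2, 0],
    [0, 2, 0],
    [0, 2, 0],
    [0, 0, 0]
  ],
  "grip": [10, 10, 10, 10, 10],
  "newtons": 100
}}

```text
time: 13.65
tool_pos: [0.5257, 0.0755, 0.1067]
tcp_rot: [-0.411, 1.999, -1.999]
wrist_force: [-1.8, -1.3, 2.4]
width: 0.203
```

{"method": "jog_arm", "body": {
  "turn": [
    [0, 0, 0],
    [0, 0, 0],
    [0, 0, 0],
    [0, 0, 0],
    [0, 0, 0]
  ],
  "slide": [
    [0, 2, 0],
    [0, 2, 0],
    [0, 1, 0],
    [0, 0, 0],
    [0, 0, 0]
  ],
  "grip": [10, 10, 10, 10, 10]
}}

```text
time: 14.15
tool_pos: [0.5257, 0.0755, 0.1024]
tcp_rot: [-0.411, 1.999, -1.999]
wrist_force: [-4.2, -1.2, 8.3]
width: 0.204
```

{"method": "jog_arm", "body": {
  "turn": [
    [0, 0, 0],
    [0, 0, 0],
    [0, 0, 0],
    [0, 0, 0],
    [0, 0, 0]
  ],
  "slide": [
    [0, 1, 0],
    [0, 1, 0],
    [0, 1, 0],
    [0, 0, 0],
    [0, 0, 0]
  ],
  "grip": [10, 10, 10, 10, 10]
}}

```text
time: 14.65
tool_pos: [0.5258, 0.0754, 0.1016]
tcp_rot: [-0.411, 1.999, -1.999]
wrist_force: [-11.9, -1.8, 21.8]
width: 0.203
```

```bash
python3 - <<'E'
from h import *
np.set_printoptions(precision=4,suppress=True,linewidth=150)
plan([.5257,.0754,.0994],-1.166);q=cam('wrist','w9')
Xt=meas(q,251.8,199.0)
# lid plane from wrist
X=cloud(q)
c,s=np.cos(.335),np.sin(.335)
h=(np.array([.6607,.1224])-X[...,:2])@[c,s];y=(X[...,:2]-np.array([.6607,.1224]))@[-s,c]
m=(h>.02)&(h<.12)&(abs(y)<.045)&(X[...,2]>.05)&(X[...,2]<.1);m[230:]=0
P=np.c_[h[m],y[m],np.ones(m.sum())];sol=np.linalg.lstsq(P,X[m][:,2],rcond=None)[0];print('lid wrist',m.sum(),sol)
p=cam('top','t9');X=cloud(p)
h=(np.array([.6607,.1224])-X[...,:2])@[c,s];y=(X[...,:2]-np.array([.6607,.1224]))@[-s,c]
m=(h>.02)&(h<.12)&(abs(y)<.045)&(X[...,2]>.05)&(X[...,2]<.1)
P=np.c_[h[m],y[m],np.ones(m.sum())];sol=np.linalg.lstsq(P,X[m][:,2],rcond=None)[0];print('lid top',m.sum(),sol)
q=cam('scene','s9');cv2.imwrite('pics/s9c.png',cv2.resize(cv2.imread('pics/s9.png')[120:250,190:330],None,fx=4,fy=4,interpolation=cv2.INTER_CUBIC))
plan([.5257,.0754,.0994],-1.166)
E
```

```text
t 14.65 pos [0.5258 0.0754 0.1016] turn [-0.      0.0002  0.0006] |slide mm after turn [ 0.1  2.2 -0. ] before [ 0.1  2.2 -0. ] F [-11.9  -1.8  21.8] w 0.203
knob axis x,z [ 3.49 -0.12] upper [ 3.48 -0.1 ] lower [ 3.52 -0.16] top y -13.667456066841158
tongue y 26.348374100822664 [26.6 25.7 26.1 25.6 26.7 26.6]
tongue z 0.07327398595019705 hole in tool [-17.97  26.35   0.06] slide needed x,z -21.46 0.18
lid wrist 31391 [-0.0014  0.0002  0.0737]
lid top 586 [0.0009 0.0007 0.0733]
t 14.8 pos [0.5258 0.0754 0.1015] turn [-0.0001  0.0001  0.0006] |slide mm after turn [ 0.1  2.1 -0. ] before [ 0.1  2.1 -0. ] F [-10.3  -2.   21.8] w 0.201
```

View pics/w9.png

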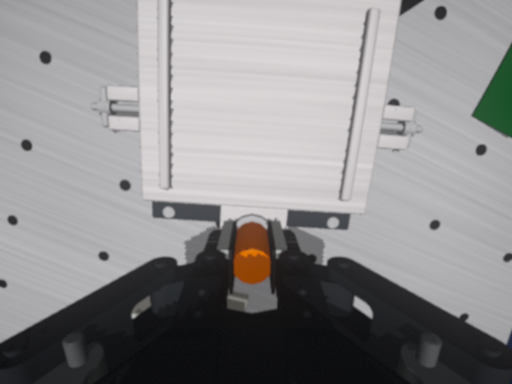

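View pics/s9c.png

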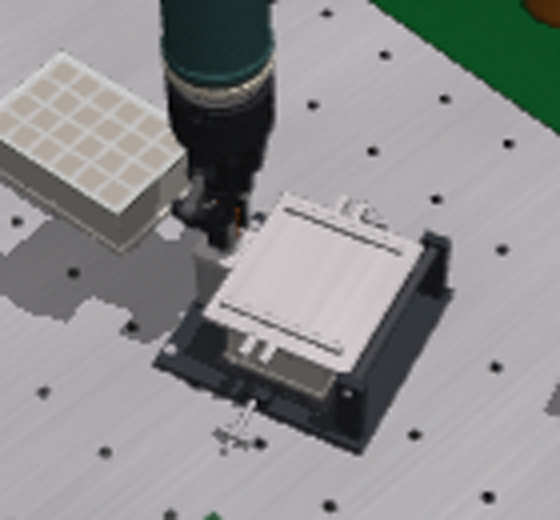

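{"method": "jog_arm", "body": {
  "turn": [
    [0, 0, 0],
    [0, 0, 0],
    [0, 0, 0],
    [0, 0, 0],
    [0, 0, 0]
  ],
  "slide": [
    [0, 0.5, 0],
    [0, 0, 0],
    [0, 0, 0],
    [0, 0, 0],
    [0, 0, 0]
  ],
  "grip": [10, 10, 10, 10, 10]
}}

```text
time: 15.3
tool_pos: [0.5258, 0.0755, 0.1015]
tcp_rot: [-0.411, 1.999, -1.999]
wrist_force: [-12.4, -2.6, 25.0]
width: 0.199
```

```bash
python3 - <<'E'
from h import *
s=bot.read_state();print(s['time'],s['tool_pos'],s['wrist_force'],s['width'])
print(bot.finish_job())
E
```

```text
15.3 [0.5258499  0.07545552 0.10153199] [-12.3953069   -2.62201466  25.00293686] 0.1986470672198753
the job is handed in; nothing more can be done
None
```

I swung the lid down with the closed fingers and took the orange-knobbed pin from the rack. I then pushed it through the tongue into the post until the lid was shut, and handed the job in at 15.3 s. The arm is still gripping the pin at 100 N and bearing down on it, so you can do up the two swing bolts.

**Lid:** the last depth images showed it level. The slope was within about 0.0015 rad in both the wrist and top cameras, with its upper face 73 mm above the table.

**Pin:** it stood upright and had been centred over the tongue's hole to about 0.2 mm before insertion. Its nose is about 40 mm down the post's hole; I worked that depth out from the tool position rather than seeing it.

**Force:** the final wrist reading was about 25 N upward, steady, with the pin not slipping in the fingers.

**Disagreements and gaps:**
- There is a sideways force of about 12 N, so the pin is probably leaning on a hole wall.
- The tool stopped about 2 mm higher than my estimate for "shut", although both cameras showed the lid shut.
- The force between the collar and the lid cannot be read directly. I inferred it from the wrist force.
- I did not check the plate, tubes, flask or bottle by measurement at the end. The arm touched none of them that I could see.

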